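# Roll a canister into the laser engraver's jig

## Task

Load the aluminium canister into the laser's plywood jig: roll it with your fingertips on its top, over the low lip strip, until it lies down in the nest on the burnt centre line. Then slide it along the nest until its end is right up against the end stop, and let go. Roll it under control rather than lifting, dragging or shoving it along; keep every touch gentle, since the thin metal dents, and leave the other things alone.

Things in the scene. Friction and masses are not known exactly. Their poses are not given: they have to be found in the camera images.
- canister_center (a point): Centre of the loose aluminium canister: a closed, thin-walled round tin, 90 mm in diameter and 140 mm long with flat ends, lying on its side on the jig's board (too fat for most grippers). Origin at the middle of its axis, 45 mm above what it rests on. Its own x axis runs along the canister's axis; y and z turn with it as it rolls. Weight about 0.2 to 0.45 kg.
- jig: Fixed plywood jig board, 250 mm (x) by 310 mm (y), 9 mm thick; origin at the centre of its underside on the bench, z up. The canister starts towards its +y side, roughly parallel to its x axis, and has to be rolled in -y, over the lip strip and into the nest. The strips run along x, from x = -70 to +85 mm.
- lip (a point): Middle of the top of the low lip, a wooden strip along x across the canister's way, 15 mm wide (y), 4 mm high above the board; axes as the jig's. In the jig's frame it spans y = -35 to -50 mm; this point is at x = 7.5, y = -42.5, z = 13 mm. A canister square to it meets it with its axis 53.5 mm before the nest's line, and rolls back a long way if let go half-way up.
- nest (a point): Where the canister's centre must finally be: above the burnt centre line, at x = 18, y = -70, z = 54 mm in the jig's frame, axes as the jig's; canister axis along x. The nest is bare board between the lip (edge 20 mm to +y) and a 9 mm high stop strip (edge 28.5 mm to -y), leaving the canister about 1.4 mm of play to each side.
- end_stop (a point): Middle of the working face of the end stop, a wooden block 80 mm wide (y) and 30 mm high on the board at the +x end of the nest; the face looks to -x and lies at x = 88 mm, y = -70, z = 24 mm in the jig's frame. The canister's +x end must finally touch it.
- engraver: The open-frame laser engraver on the bench round the jig: a fixed rectangle of 20 mm aluminium bars, 540 by 880 mm, tops 50 mm (corners 56 mm) above the bench, with its gantry and laser head parked at the -y end from y = -460 to -320 mm of its frame, 245 mm high. Origin on the bench, at the centre of the frame in x.
- plaque: Bystander: loose plywood plaque, 80 x 50 x 12 mm, origin under its centre.
- screwdriver: Bystander: loose screwdriver, 150 mm long, lying along its x axis.
- glue_jar: Bystander: loose white jar, 48 mm in diameter, 50 mm tall, origin under its centre.
Things that resemble listed ones, but are neither listed nor needed, are in the scene too. What is meant by the part that bears canister_center is not blue, and is the larger of those in its own colour.

How it is judged (in metres and radians):
On the way, in this order (a step that is already met when the one before it is completed fails the run):
1. the canister has been rolled over the lip and lies in the nest (y of canister_center in the frame of nest between -0.004 and 0.004 m and z of canister_center in the frame of nest below 0.0015 m), for 0.2 s.
2. the canister's end is against the end stop (x of canister_center in the frame of nest above -0.002 m), for 0.2 s.
At the end, for the whole second after the job is handed in: The canister lies at rest on the board in the nest between the two strips (axis within 4 mm of the centre line, within 0.04 rad, not riding on a strip), its end within 2 mm of the end stop, released (all of step 1 and x of canister_center in the frame of nest above -0.002 m and angle between the x axis of canister_center and the x axis of nest, either way round below 0.04 rad and linear speed of canister below 0.01 m/s); the robot touches nothing.
It fails at once if the canister is pressed or pushed so hard (over 25 N) that it dents (contact force between the fingers and canister above 25 N).
It fails at once if the canister is lifted (more than 12 mm off the board), or on the way to the nest dragged or carried without turning (z of canister_center in the frame of nest above 0.012 m or (y of canister_center in the frame of nest above 0.012 m and linear speed of canister above 0.025 m/s and angular speed of canister below 0.25 rad/s)).
It fails at once if on the way to the nest the canister is shoved at its side or end instead of rolled from its top (y of canister_center in the frame of nest above 0.012 m and contact force between the fingers and canister above 1.5 N and z of the grasp point in the frame of nest below 0.038 m).
It fails at once if the canister runs away (faster than 0.35 m/s) (linear speed of canister above 0.35 m/s).
It fails at once if a bystander is disturbed (moved over 20 mm) (distance of any of plaque, screwdriver, glue_jar from where it was at the start of the episode above 0.02 m).
It also fails if it takes over 72 s, if anything falls off the work surface, if the arm or the gripper's body presses on something with over 40 N, if the wrist force passes 120 N, or if a joint passes its speed limit or range.

## Robot

A 6-joint arm with a two-finger parallel gripper is mounted at the origin on the work surface. World frame = base frame: x ahead of the robot, y to its left, z up, the work surface at z = 0. Lengths are in m, angles in degrees, forces in N, time in s.
With the tool pointing down it reaches from about 0.4 to 0.825 m from the base axis. Payload 7 kg.
Tool frame: the origin (TCP) lies midway between the tips of the shut fingers; the grasp point (between the pads) lies 19 mm behind it; z points along the fingers, y is the direction in which the jaws open and shut (so a half turn about z gives the same grasp; the last joint's range is limited). The gripper opens to 88 mm and grips with 3 to 60 N. Pads are 19 mm wide; open, the fingers measure 130 mm over their backs; the gripper's body (78 mm by 193 mm) begins 47 mm behind the grasp point.
Start: joints at [82.454, 20.546, 0.682, 0, -70.136, -16.507], TCP at [0.275, 0.616, 0.227] pointing down, gripper open.
Joint ranges: [-176.03, 176.03], [-82.01, 121.73], [-58.28, 71.71], [-173.87, 95.51], [-174.79, -0.11], [-173.66, 173.66]. Speed limits (degrees/s): [136.94, 136.94, 172.46, 180, 180, 180].

## Interface

Orientations are given as a 3x3 rotation matrix whose columns are the frame's x, y, z axes.
In Python, from rig import robot gives the robot as it stands. Calls block until the motion is done:
- robot.goto(position, orientation): joint-space move of the TCP to a pose.
- robot.servo_line(position, ori=None, speed=0.15): straight line of the TCP; ori=None keeps the orientation; speed is the mean speed in m/s.
- robot.movej(angles): joint-space move.
- robot.move_gripper(opening): opening from 0.0 (shut) to 1.0 (fully open); the grip force is fixed at half the most; returns when the fingers have stopped.
- robot.dwell(seconds).
- robot.ik(position, orientation): joint angles nearest the present ones, or None.
- robot.grab_frame(name): name is "scene" or "top" or "wrist"; returns (picture, depth): 480x640x3 uint8, red, green, blue; 480x640 float32, m along the optical axis (not along the pixel's ray), 0 where there is no reading.
- robot.camera_info(name): a dict with "vfov" (degrees; the focal length in pixels is half the picture's height over the tangent of half this angle, whatever the lens; pixels are square), "cx", "cy" (the principal point, pixels), "k1" (the pictures are not rectified: a ray, as slopes to the right and down, at radius r is drawn at 1 + k1 r^2 times it, then the intrinsics apply), "view" (4x4, takes a point from world to camera coordinates); the wrist camera has in their place "T_tool_cam" (4x4, takes a point from camera to tool coordinates, whose origin is the TCP and whose axes are the flange's). Camera axes: x right, y down, z forward; pixel columns grow to the right and rows downward; lengths in m; the calibration is good to about 2 mm. A picture is of the moment at which its call begins: read the wrist's pose just before it. camera_info takes no time and is no camera call.
A pose or a line that the arm cannot do raises robot.Unreachable and nothing moves.
- robot.job_done(): hands the job in, once; it reports no verdict.
Readings, each from a call of its own:
- robot.read_t(): time.
- robot.read_qpos(): joint angles.
- robot.read_qvel(): joint speeds.
- robot.read_effort(): joint torques, N m.
- robot.read_position(): TCP position.
- robot.read_tcp_rot(): TCP orientation.
- robot.read_force(): force on the tool from outside, world axes, zero at the start.
- robot.read_ft_torque(): the same for the moment, N m.
- robot.read_grip_width(): opening from 0.0 (shut) to 1.0 (fully open).
Only numpy, scipy, OpenCV 4.12 (cv2) and the standard library are available. Lean on these libraries where they do the work, as an engineer would, in place of code of your own. Each camera call takes 0.05 s, during which the arm holds its last target.

## Working session

There is one attempt and no reset: what is moved stays moved. The work goes in short steps, each a Python script; the robot and the scene stay as the last script left them, time stands still between calls to the robot, and variables do not carry over. Pictures are saved under pics/ and viewed, and the job is handed in when it is done.

```bash
ls; mkdir -p pics; python3 - <<'E'
from rig import robot
import cv2
for n in ("scene","top","wrist"):
    print(n,robot.camera_info(n))
    p,d=robot.grab_frame(n)
    cv2.imwrite(f"pics/{n}0.png",p[:,:,::-1]); 
    import numpy as np; np.save(f"pics/{n}0.npy",d)
print(robot.read_t(),robot.read_position(),robot.read_tcp_rot(),robot.read_force())
E
```

```text
pics
scene {'vfov': 45.643127599312734, 'cx': 317.6524685120226, 'cy': 243.72223011969174, 'k1': -0.15818353431136287, 'view': array([[-0.4342429 ,  0.90076589, -0.00734271,  0.244248  ],
       [ 0.58719994,  0.27687819, -0.76061468, -0.28952299],
       [-0.68310273, -0.33460316, -0.64916206,  1.49841436],
       [ 0.        ,  0.        ,  0.        ,  1.        ]])}
top {'vfov': 49.500084838412405, 'cx': 324.77914835357245, 'cy': 247.03853834228826, 'k1': -0.09400933203737695, 'view': array([[-1.54144136e-02, -9.99881052e-01,  5.26429142e-04,
         2.27063829e-02],
       [-9.80647922e-01,  1.50151382e-02, -1.95202970e-01,
         6.00737013e-01],
       [ 1.95171847e-01, -3.52518097e-03, -9.80762725e-01,
         1.08078159e+00],
       [ 0.00000000e+00,  0.00000000e+00,  0.00000000e+00,
         1.00000000e+00]])}
wrist {'vfov': 60.63646519486094, 'cx': 317.3422630330651, 'cy': 240.42865151213837, 'k1': -0.09594949551411593, 'T_tool_cam': array([[-3.21391357e-04, -9.55230524e-01, -2.95862370e-01,
         8.01829182e-02],
       [ 9.99999666e-01, -5.29477804e-04,  6.23202303e-04,
         8.30733627e-04],
       [-7.51954421e-04, -2.95862071e-01,  9.55230375e-01,
        -1.58174349e-01],
       [ 0.00000000e+00,  0.00000000e+00,  0.00000000e+00,
         1.00000000e+00]])}
0.15 [0.27501039 0.61604717 0.22584001] [[ 9.13128738e-01 -4.07671154e-01 -3.70754909e-04]
 [-4.07671296e-01 -9.13127967e-01 -1.19576008e-03]
 [ 1.48930217e-04  1.24302903e-03 -9.99999216e-01]] [ 0.58509077  0.36524648 -0.73111338]
```

View pics/scene0.png

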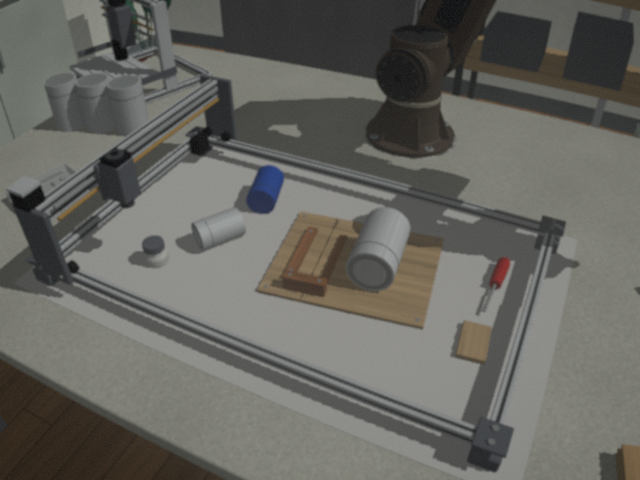

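View pics/top0.png

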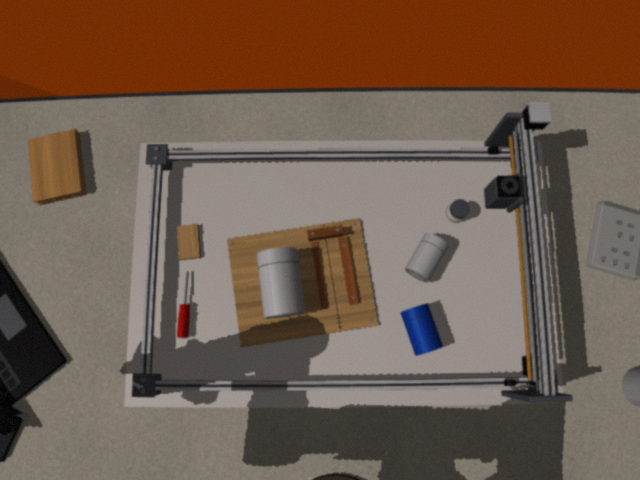

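View pics/wrist0.png

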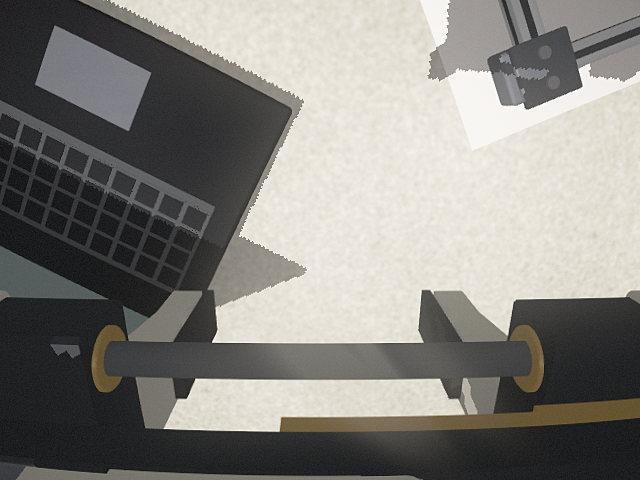

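The large silver tin on the board (top ~(281,283)) fits: not blue, and larger than the other silver one at (428,257). The blue tin at (422,329) is excluded. I'll confirm in an enlarged crop and measure the board.

```bash
cat > h.py <<'E'
import numpy as np, cv2
def K(ci):
    f=240/np.tan(np.radians(ci['vfov']/2)); return f
def ray(ci,uv):
    uv=np.atleast_2d(np.asarray(uv,float)); f=K(ci)
    d=(uv-[ci['cx'],ci['cy']])/f; s=d.copy()
    for _ in range(20):
        r2=(s**2).sum(1,keepdims=True); s=d/(1+ci['k1']*r2)
    return np.c_[s,np.ones(len(s))]
def onplane(ci,uv,z,T=None):
    if T is None: T=np.linalg.inv(ci['view'])
    dw=ray(ci,uv)@T[:3,:3].T; o=T[:3,3]
    return o+dw*((z-o[2])/dw[:,2])[:,None]
def cloud(ci,d,uv,T=None):
    if T is None: T=np.linalg.inv(ci['view'])
    uv=np.asarray(uv); z=d[uv[:,1],uv[:,0]]
    P=ray(ci,uv)*z[:,None]
    return P@T[:3,:3].T+T[:3,3]
E
python3 - <<'E'
from h import *
from rig import robot
ci=robot.camera_info("top")
im=cv2.imread("pics/top0.png"); d=np.load("pics/top0.npy")
crop=im[190:370,200:480]; cv2.imwrite("pics/crop0.png",cv2.resize(crop,None,fx=2.8,fy=2.8,interpolation=cv2.INTER_CUBIC))
hsv=cv2.cvtColor(im,cv2.COLOR_BGR2HSV)
m=((hsv[...,1]>70)&(hsv[...,0]<30)).astype(np.uint8)*255
m[:205]=0;m[360:]=0;m[:,:215]=0;m[:,390:]=0
cs,_=cv2.findContours(m,cv2.RETR_EXTERNAL,cv2.CHAIN_APPROX_NONE)
pts=np.vstack([c for c in cs if cv2.contourArea(c)>100])
hull=cv2.convexHull(pts)
print(len(cs),[cv2.contourArea(c) for c in cs][:5])
c4=cv2.approxPolyDP(hull,6,True)[:,0]; print(c4)
# edges subpix from hull: line fits on contour points at plane z=.009
W=onplane(ci,np.vstack(cs)[:,0],0.009)[:,:2]
print(cv2.minAreaRect(np.float32(W*1000)))
print(onplane(ci,c4,0.009))
E
```

```text
1 [14739.0]
[[359 219]
 [378 323]
 [241 346]
 [227 239]]
((533.497802734375, 67.96026611328125), (249.73739624023438, 310.81671142578125), 8.22102165222168)
[[ 0.67595216 -0.06692104  0.009     ]
 [ 0.43648265 -0.10271733  0.009     ]
 [ 0.3901669   0.20246472  0.009     ]
 [ 0.63332162  0.23812707  0.009     ]]
```

View pics/crop0.png

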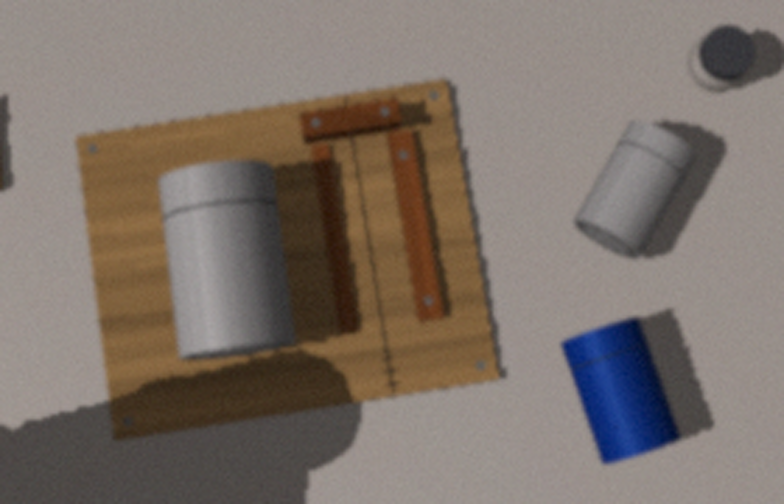

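The crop confirms it: large silver tin left on the board, lip strip and stop strip, burnt line between, end stop at the top. The smaller silver and blue tins are off the board. The board fit is 249.7 x 310.8 mm against 250 x 310. Next I'll get the canister pose from depth and the bystander positions.

```bash
cat >> h.py <<'E'
from scipy.optimize import least_squares
JC=np.array([0.5335,0.0680]); JY=np.radians(8.22)
def J2W(p):
    c,s=np.cos(JY),np.sin(JY); p=np.asarray(p,float)
    q=p.copy(); q[...,:2]=p[...,:2]@np.array([[c,s],[-s,c]])+JC; return q
def W2J(p):
    c,s=np.cos(JY),np.sin(JY); p=np.asarray(p,float)
    q=p.copy(); q[...,:2]=(p[...,:2]-JC)@np.array([[c,-s],[s,c]]); return q
def fitcan(ci,d,T=None,box=(-.12,.125,-.115,.15)):
    """cylinder fit in jig frame from depth: returns y at x=0, slope(rad), z, xmin,xmax, rms"""
    v,u=np.nonzero(d>0); P=W2J(cloud(ci,d,np.c_[u,v],T))
    k=(P[:,2]>.055)&(P[:,2]<.115)&(P[:,0]>box[0]-.02)&(P[:,0]<box[1])&(P[:,1]>box[2])&(P[:,1]<box[3]); P=P[k]
    def res(q,P): 
        dy=(P[:,1]-q[0]-np.tan(q[1])*P[:,0])*np.cos(q[1]); return np.hypot(dy,P[:,2]-q[2])-.045
    q=[np.median(P[:,1]),0,.054]
    for _ in range(3):
        r=least_squares(res,q,args=(P,),loss='soft_l1',f_scale=.002); q=r.x
        P=P[abs(res(q,P))<.006]
    a=P[:,0]*np.cos(q[1])+(P[:,1]-q[0])*np.sin(q[1])
    return q,np.percentile(a,[0.5,99.5]),np.sqrt(np.mean(res(q,P)**2)),len(P)
E
python3 - <<'E'
from h import *
from rig import robot
for n in("top","scene"):
    ci=robot.camera_info(n); d=np.load(f"pics/{n}0.npy")
    print(n,fitcan(ci,d))
ci=robot.camera_info("top");d=np.load("pics/top0.npy")
# burnt line, strips check (pixels from crop)
for nm,uv,z in [("line",(200+390/2.8,190+380/2.8),.009),("line",(200+355/2.8,190+150/2.8),.009),("lipA",(200+322/2.8,190+150/2.8),.013),("lipB",(200+347/2.8,190+328/2.8),.013),("stopface c",(200+352/2.8,190+135/2.8),.039),
  ("plaque",(189,242),.012),("sd",(185,305),.01),("jar",(459,210),.05)]:
    p=onplane(ci,uv,z)[0]; print(nm,p.round(4),W2J(p).round(4))
v,u=np.nonzero((d>0)); P=W2J(cloud(ci,d,np.c_[u,v])); k=(abs(P[:,0])<.12)&(P[:,1]>.1)&(P[:,1]<.15); print("board z",np.median(P[k,2]))
from rig import robot
print(robot.camera_info('top')['view'].shape)
E
```

```text
top (array([ 0.04468568, -0.01702385,  0.05349473]), array([-0.07247965,  0.06494851]), np.float64(0.001686663321913579), 2700)
scene (array([ 0.04204243, -0.02153249,  0.05491011]), array([-0.07237864,  0.06974934]), np.float64(0.0014002867723148385), 2519)
line [ 0.432  -0.0162  0.009 ] [-0.1125 -0.0689  0.009 ]
line [0.619  0.0086 0.009 ] [ 0.0762 -0.071   0.009 ]
lipA [0.6186 0.0355 0.013 ] [ 0.0796 -0.0443  0.013 ]
lipB [0.4735 0.0173 0.013 ] [-0.0666 -0.0416  0.013 ]
stopface c [0.6251 0.011  0.039 ] [ 0.0825 -0.0695  0.039 ]
plaque [0.627  0.3255 0.012 ] [0.1294 0.2415 0.012 ]
sd [0.4824 0.3304 0.01  ] [-0.013  0.267  0.01 ]
jar [ 0.6834 -0.2906  0.05  ] [ 0.0971 -0.3763  0.05  ]
board z 0.008709438556395055
(4, 4)
```

```bash
python3 - <<'E'
from h import *
from rig import robot
ci=robot.camera_info("top"); im=cv2.imread("pics/top0.png")
g=im[...,1].astype(float)
# burnt line
pts=[]
for r in range(262,326):
    x0=330+(r-270)*0.16; c0=int(round(x0)); seg=g[r,c0-5:c0+6]
    w=np.clip(np.median(seg)-seg-4,0,None)
    if w.max()>6: pts.append((c0-5+(w*np.arange(11)).sum()/w.sum(),r))
P=W2J(onplane(ci,pts,.009)); f=np.polyfit(P[:,0],P[:,1],1); res=P[:,1]-np.polyval(f,P[:,0])
k=abs(res)<.002; f=np.polyfit(P[k,0],P[k,1],1); print("line",len(pts),k.sum(),f,P[[0,-1],0])
# far stop strip by saturation/hue
hsv=cv2.cvtColor(im,cv2.COLOR_BGR2HSV)
m=((hsv[...,0]<11)&(hsv[...,1]>120)).astype(np.uint8)*255
m[:205]=0;m[360:]=0;m[:,:300]=0;m[:,390:]=0
cs,_=cv2.findContours(m,cv2.RETR_EXTERNAL,cv2.CHAIN_APPROX_NONE)
for c in cs:
    if cv2.contourArea(c)>60:
        for z in(.013,.018,.039):
            (cx,cy),wh,a=cv2.minAreaRect(np.float32(W2J(onplane(ci,c[:,0],z))[:,:2]*1000)); print(z,cx,cy,wh,a)
cvv=im.copy(); 
E
```

```text
line 64 62 [-0.00054703 -0.06925623] [ 0.03307642 -0.11091631]
```

```bash
cat >> h.py <<'E'
def ori(yaw=0.0,tilt=0.0):
    """tool down, tool x = -jig y, tool y = -jig x, yawed (rad) about z; tilt about jig x: + leans fingers' tips toward -y"""
    a=JY+yaw; jx=np.array([np.cos(a),np.sin(a),0]); jy=np.array([-np.sin(a),np.cos(a),0]); Z=np.array([0,0,1.])
    R=np.c_[-jy,-jx,-Z]
    A=cv2.Rodrigues(jx*tilt)[0]
    return A@R
E
python3 - <<'E'
from h import *
from rig import robot
for p in [(0,.06,.13),(0,-.12,.10),(-.09,-.07,.05),(-.09,-.07,.2),(0,.06,.2)]:
    w=J2W(np.array(p)); 
    R=ori(); R2=R@np.diag([-1,-1,1])
    print(w.round(3),robot.ik(w,R),robot.ik(w,R2))
E
```

```text
[0.525 0.127 0.13 ] [ 34.43886493  12.81933946 -23.92765979   0.         -53.25300074
 -26.21886493] [ 34.43886493  12.81933946 -23.92765979   0.         -53.25300074
 153.78113507]
[ 0.551 -0.051  0.1  ] [ 15.02675104  15.88776285 -24.33547286   0.         -49.77676429
  -6.80675104] [ 15.02675104  15.88776285 -24.33547286   0.         -49.77676429
 173.19324896]
[ 0.454 -0.014  0.05 ] [ 23.16878255  11.54034643 -39.44241999   0.         -39.01723358
 -14.94878255] [ 23.16878255  11.54034643 -39.44241999   0.         -39.01723358
 165.05121745]
[ 0.454 -0.014  0.2  ] [ 23.16878255   0.51513106 -28.14304051   0.         -61.34182842
 -14.94878255] [ 23.16878255   0.51513106 -28.14304051   0.         -61.34182842
 165.05121745]
[0.525 0.127 0.2  ] [ 34.43886493   9.00805275 -18.6135698    0.         -62.37837745
 -26.21886493] [ 34.43886493   9.00805275 -18.6135698    0.         -62.37837745
 153.78113507]
```

```bash
python3 - <<'E'
from h import *
from rig import robot
robot.goto(J2W(np.array([-.002,.062,.19])),ori())
robot.move_gripper(.5)
print(robot.read_t(),robot.read_grip_width())
F=[robot.read_force() for _ in range(5)]; print(np.round(F,2))
print(W2J(robot.read_position()),robot.read_position()-J2W(np.array([-.002,.062,.19])))
T=np.eye(4);T[:3,:3]=robot.read_tcp_rot();T[:3,3]=robot.read_position()
p,d=robot.grab_frame("wrist"); cv2.imwrite("pics/w1.png",p[:,:,::-1]); np.savez("pics/w1.npz",d=d,T=T)
ci=robot.camera_info("wrist")
try: print(fitcan(ci,d,T@ci['T_tool_cam'],box=(-.12,.125,-.03,.12)))
except Exception as e: print(e)
E
```

```text
3.025 0.5027980972622123
[[ 0.62 -0.82  0.61]
 [ 0.62 -0.82  0.61]
 [ 0.62 -0.82  0.61]
 [ 0.62 -0.82  0.61]
 [ 0.62 -0.82  0.61]]
[-0.00197725  0.06195103  0.19003657] [ 2.95216002e-05 -4.52118303e-05  3.65745517e-05]
(array([ 0.0421718 , -0.02007216,  0.05387804]), array([-0.07124069,  0.06730121]), np.float64(0.0005692952369445095), 26861)
```

View pics/w1.png

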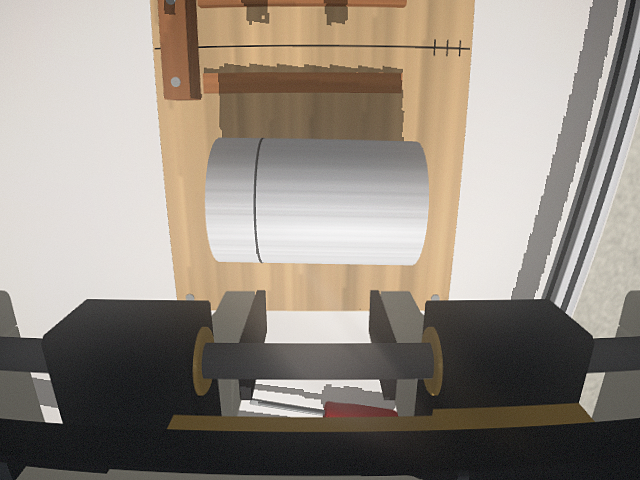

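The wrist view shows the can at columns 205–430 and rows 140–265, square-ish to the lip at row ~80. The burnt line is at row ~46 and the end stop at left (180,50). I'll check the jig frame in this camera too.

```bash
python3 - <<'E'
from h import *
from rig import robot
z=np.load("pics/w1.npz"); ci=robot.camera_info("wrist"); T=z['T']@ci['T_tool_cam']
im=cv2.imread("pics/w1.png"); g=im.sum(2).astype(float)
def fit(pts,h):
    P=W2J(onplane(ci,pts,h,T)); f=np.polyfit(P[:,0],P[:,1],1)
    for _ in range(3):
        k=abs(P[:,1]-np.polyval(f,P[:,0]))<.001; f=np.polyfit(P[k,0],P[k,1],1)
    return f,k.sum()
pts=[(c,38+np.argmin(g[38:56,c])) for c in range(215,425)]
print("line",fit(pts,.009))
# end stop near face edge (right side of block): reddish -> board transition ; lip near corner
hsv=cv2.cvtColor(im,cv2.COLOR_BGR2HSV)
print(hsv[20:100:8,190],hsv[60:110:4,300])
E
```

```text
line (array([-0.00260532, -0.07147079]), np.int64(210))
[[ 13 134  82]
 [ 10 116  88]
 [ 12 122  90]
 [ 12 107  88]
 [ 12 124  84]
 [ 11 107  88]
 [ 13 123  83]
 [ 11 111  87]
 [ 13 107  86]
 [ 13 118  95]] [[ 17  95 214]
 [ 17  97 214]
 [ 16  91 123]
 [ 14 117 113]
 [ 12 132 110]
 [ 10 130 104]
 [ 12 131  97]
 [ 13 130 102]
 [ 15 106 103]
 [ 18  94 125]
 [ 16  90 124]
 [ 18  94 125]
 [ 19  97 121]]
```

```bash
cat >> h.py <<'E'
YAW0=-.0185
def dwn(robot,x,y,z0,yaw,ft=3.0,zmin=.085,step=.0005,sp=.02):
    """descend to contact; returns z, bias"""
    robot.servo_line(J2W(np.array([x,y,z0])),ori(yaw),.08); robot.dwell(.15)
    b=np.mean([robot.read_force()],0); z=z0
    while z>zmin:
        z-=step; robot.servo_line(J2W(np.array([x,y,z])),ori(yaw),sp)
        F=robot.read_force()-b
        if np.linalg.norm(F)>ft: break
    return z,b
def fj(F):
    c,s=np.cos(JY),np.sin(JY); return np.array([c*F[0]+s*F[1],-s*F[0]+c*F[1],F[2]])
E
python3 - <<'E'
from h import *
from rig import robot
robot.servo_line(J2W(np.array([-.002,.0625,.105])),ori(YAW0),.1); robot.dwell(.2)
b=robot.read_force(); print('bias',fj(b),robot.read_t()); z=.102
x,y=-.002,.0625
robot.servo_line(J2W(np.array([x,y,z])),ori(YAW0),.05)
while z>.0955:
    z-=.0004; robot.servo_line(J2W(np.array([x,y,z])),ori(YAW0),.02)
    F=fj(robot.read_force()-b); print(round(z,4),F.round(2),W2J(robot.read_position()).round(4),round(robot.read_t(),2))
    if np.linalg.norm(F)>2.5: break
np.save('bias.npy',b)
E
```

```text
bias [ 1.12440515 -0.37233785  0.42561696] 4.275
0.1016 [-0.75  0.93 -0.11] [-0.002   0.0625  0.1016] 4.78
0.1012 [-0.73  0.96  0.05] [-0.002   0.0625  0.1012] 5.03
0.1008 [-1.15  0.95  0.2 ] [-0.002   0.0625  0.1008] 5.28
0.1004 [-1.3  -0.29  0.17] [-0.002   0.0625  0.1004] 5.53
0.1 [-1.04 -0.02 -1.22] [-0.002   0.0625  0.0999] 5.78
0.0996 [-1.82  1.26 -0.35] [-0.002   0.0625  0.0996] 6.03
0.0992 [-1.29  0.25 -0.67] [-0.002   0.0625  0.0992] 6.28
0.0988 [-1.91  0.49  0.05] [-0.002   0.0625  0.0988] 6.53
0.0984 [-1.2   0.15 -0.44] [-0.002   0.0625  0.0984] 6.78
0.098 [-0.16  0.08  0.73] [-0.0019  0.0625  0.0981] 7.03
0.0976 [-2.3   0.42  2.53] [-0.0019  0.0626  0.0978] 7.28
```

```bash
cat >> h.py <<'E'
R_=.045; W_=.0095
def finger(s,phi0):
    """returns rel_y, rel_z, phi of finger centre wrt can centre after rolling s, starting at corner angle phi0>0 (rad)"""
    s1=R_*phi0
    if s<s1: ph=phi0-s/R_; return R_*np.sin(ph)+W_,R_*np.cos(ph),ph
    if s<s1+2*W_: return W_-(s-s1),R_,0.
    ph=-(s-s1-2*W_)/R_; return R_*np.sin(ph)-W_,R_*np.cos(ph),ph
def path(y0,s):
    """can centre (jig frame y,z) after rolling arc s from y0 on board, across lip"""
    ya=-.0165; a=np.arcsin(18.5/45)
    d=y0-ya
    if s<=d: return y0-s,.054
    s-=d; L=a*R_
    if s<=L: t=a-s/R_; return -.035+R_*np.sin(t),.013+R_*np.cos(t)
    s-=L
    if s<=.015: return -.035-s,.058
    s-=.015
    if s<=L: t=s/R_; return -.050-R_*np.sin(t),.013+R_*np.cos(t)
    return -.0685-(s-L),.054
def stroke(robot,b,x,y0,phi0,s0,s1,ds,dz,yaw0,yaw1,ft=4.5,k=4e-5,oy=0.,path=path,fmax=14,tmin=None,pr=True):
    s=s0
    while s<s1-1e-6:
        s=min(s+ds,s1); cy,cz=path(y0,s); ry,rz,ph=finger(s,phi0)
        yaw=yaw0+(yaw1-yaw0)*(s-s0)/(s1-s0)
        p=np.array([x,cy+ry+oy,cz+rz+dz]); 
        robot.servo_line(J2W(p),ori(yaw),.1)
        F=fj(robot.read_force()-b)
        if pr: print(f"s{s*1e3:5.1f} cy{cy*1e3:6.1f} ph{np.degrees(ph):5.1f} F{F.round(1)} dz{dz*1e3:5.2f}")
        if np.linalg.norm(F)>fmax: print("ABORT"); break
        dz+=np.clip(k*(F[2]-ft),-2e-4,2e-4)
    print('t',robot.read_t()); return s,dz
E
python3 - <<'E'
from h import *
from rig import robot
b=np.load('bias.npy')
phi0=np.arcsin((.0625-.0427-W_)/R_); y0=.0427
_,rz,_=finger(0,phi0); dz=.0974-(.054+rz); print(phi0,dz)
s,dz=stroke(robot,b,-.002,y0,phi0,0,.012,.0015,dz,YAW0,YAW0*.7)
np.save('st.npy',[s,dz])
T=np.eye(4);T[:3,:3]=robot.read_tcp_rot();T[:3,3]=robot.read_position()
p,d=robot.grab_frame("wrist"); cv2.imwrite("pics/w2.png",p[:,:,::-1])
ci=robot.camera_info("wrist"); print(fitcan(ci,d,T@ci['T_tool_cam'],box=(-.12,.125,-.06,.12)))
p,d=robot.grab_frame("scene"); cv2.imwrite("pics/s2.png",p[:,:,::-1])
E
```

```text
0.23093611670433878 -0.0004053649682319166
s  1.5 cy  41.2 ph 11.3 F[-3.1  0.9  4.4] dz-0.41
s  3.0 cy  39.7 ph  9.4 F[-3.6  0.7  5.3] dz-0.41
s  4.5 cy  38.2 ph  7.5 F[-3.2  1.   4.9] dz-0.38
s  6.0 cy  36.7 ph  5.6 F[-3.8  0.6  6.2] dz-0.36
s  7.5 cy  35.2 ph  3.7 F[-3.6  0.4  5.5] dz-0.29
s  9.0 cy  33.7 ph  1.8 F[-3.1  0.5  6.2] dz-0.26
s 10.5 cy  32.2 ph  0.0 F[-4.2  0.9  7.2] dz-0.19
s 12.0 cy  30.7 ph  0.0 F[-4.   0.1  5.2] dz-0.08
t 9.275
(array([ 0.03002287, -0.01949982,  0.05385535]), array([-0.07129512,  0.06706636]), np.float64(0.0006554755904239922), 44406)
```

View pics/w2.png

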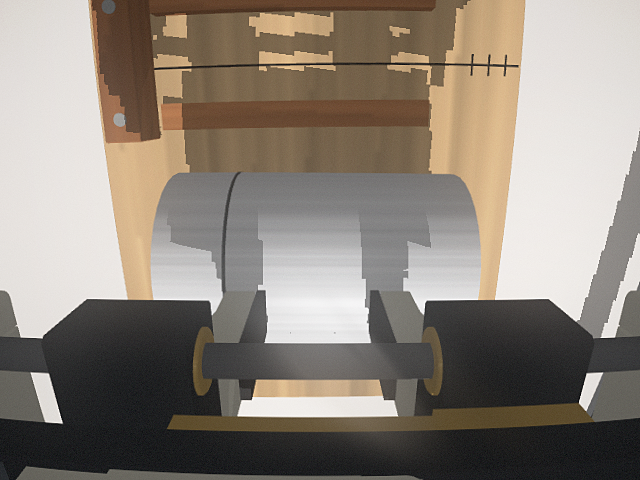

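View pics/s2.png

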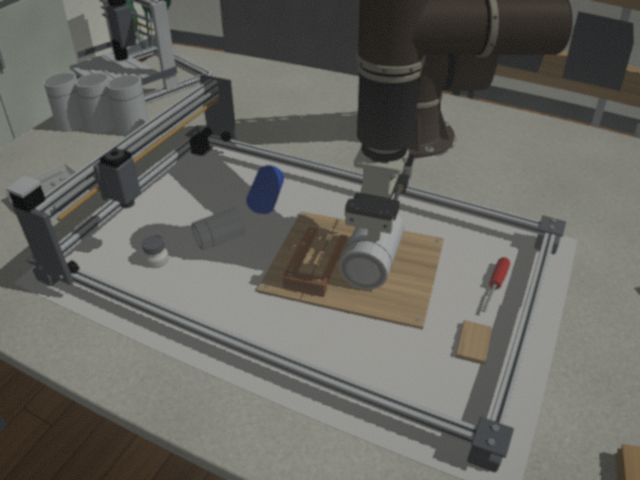

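Pure rolling confirmed: the can moved 12.2 mm for 12 mm predicted, lying clear in front of the fingers. Continuing the stroke.

```bash
cat >> h.py <<'E'
def look(robot,name,box):
    T=np.eye(4);T[:3,:3]=robot.read_tcp_rot();T[:3,3]=robot.read_position()
    p,d=robot.grab_frame("wrist"); cv2.imwrite(f"pics/{name}.png",p[:,:,::-1]); np.savez(f"pics/{name}.npz",d=d,T=T)
    ci=robot.camera_info("wrist"); r=fitcan(ci,d,T@ci['T_tool_cam'],box=box); print(name,r); return r
E
python3 - <<'E'
from h import *
from rig import robot
b=np.load('bias.npy'); s,dz=np.load('st.npy'); phi0=.23093611670433878
s,dz=stroke(robot,b,-.002,.0427,phi0,s,.043,.0025,dz,YAW0*.7,.004)
np.save('st.npy',[s,dz])
look(robot,"w3",(-.12,.125,-.1,.12))
robot.dwell(.3)
p=W2J(robot.read_position()); p[2]+=.012
robot.servo_line(J2W(p),ori(.004),.06); robot.dwell(.1); look(robot,"w4",(-.12,.125,-.1,.12)); print(robot.read_t(),fj(robot.read_force()))
E
```

```text
s 14.5 cy  28.2 ph  0.0 F[-3.8 -0.2  6.4] dz-0.05
s 17.0 cy  25.7 ph  0.0 F[-4.2  0.8  6.2] dz 0.02
s 19.5 cy  23.2 ph  0.0 F[-4.8  0.2  6.1] dz 0.09
s 22.0 cy  20.7 ph  0.0 F[-4.  -0.2  5.2] dz 0.15
s 24.5 cy  18.2 ph  0.0 F[-4.5 -0.2  3.6] dz 0.18
s 27.0 cy  15.7 ph  0.0 F[-4.2  0.5  5.1] dz 0.14
s 29.5 cy  13.2 ph -0.1 F[-5.4  0.3  4.8] dz 0.17
s 32.0 cy  10.7 ph -3.3 F[-4.1 -0.   3.5] dz 0.18
s 34.5 cy   8.2 ph -6.5 F[-1.9  0.2  0.7] dz 0.14
s 37.0 cy   5.7 ph -9.7 F[-1.1  0.4  0.8] dz-0.01
s 39.5 cy   3.2 ph-12.9 F[-0.9 -0.5  1.6] dz-0.16
s 42.0 cy   0.7 ph-16.1 F[-1.3  0.1  1.6] dz-0.27
s 43.0 cy  -0.3 ph-17.3 F[-1.5  0.1  2. ] dz-0.39
t 12.625
w3 (array([-0.00046713, -0.01968533,  0.05380801]), array([-0.07169608,  0.0663457 ]), np.float64(0.0005758982015184988), 25900)
w4 (array([-0.00025634, -0.0197791 ,  0.05381066]), array([-0.07180212,  0.06640438]), np.float64(0.000550614495031183), 24784)
13.475 [ 0.38206916  1.16904899 -0.10931903]
```

View pics/w4.png

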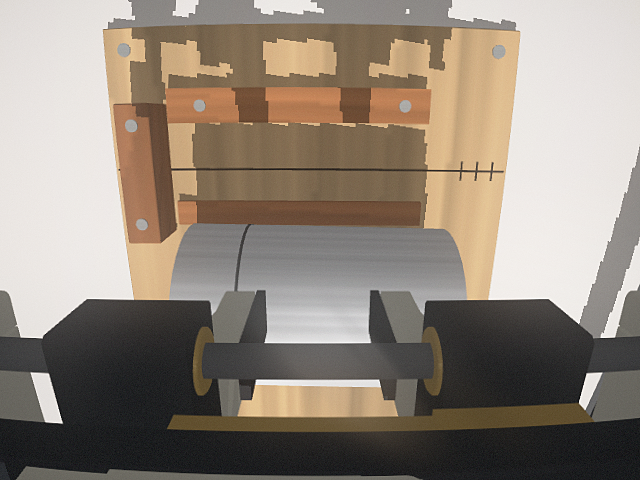

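The can rests at y≈0 (row 225 front edge) and stayed put when released. The skew stays at ~-0.018 rad, and the nest play can absorb that. Next stroke uses a wider finger spread, to just short of the lip.

```bash
cat >> h.py <<'E'
OY=-.0015
def touch(robot,x,y,z0,yaw,ft=2.2,zmin=.085,step=.0004):
    robot.servo_line(J2W(np.array([x,y,z0])),ori(yaw),.08); robot.dwell(.2)
    b=robot.read_force(); z=z0
    while z>zmin:
        z-=step; robot.servo_line(J2W(np.array([x,y,z])),ori(yaw),.05)
        F=fj(robot.read_force()-b)
        if F[2]>ft: break
    print('touch z',z,F.round(1),robot.read_t()); return z,b
E
python3 - <<'E'
from h import *
from rig import robot
p=W2J(robot.read_position()); p[2]=.118
robot.servo_line(J2W(p),ori(.004),.1); robot.move_gripper(.85)
y0=.0012+.001; x=-.003; yw=-.012
robot.servo_line(J2W(np.array([x,y0+W_-.001+OY,.118])),ori(yw),.12)
z,b=touch(robot,x,y0+W_-.001-.001+OY,.1005,yw)
s,dz=stroke(robot,b,x,y0,0.,.001,.0155,.002,z-.099-.0002,yw,0.,oy=OY,ft=6)
look(robot,"w5",(-.12,.125,-.1,.12))
np.savez('st2.npz',b=b,s=s,dz=dz)
E
```

```text
touch z 0.09890000000000002 [-1.9 -0.1  4.1] 16.4417
s  3.0 cy  -0.8 ph  0.0 F[-2.5  0.5  6.8] dz-0.30
s  5.0 cy  -2.8 ph  0.0 F[-2.4 -0.9  5.8] dz-0.27
s  7.0 cy  -4.8 ph  0.0 F[-2.7 -0.8  6.3] dz-0.28
s  9.0 cy  -6.8 ph  0.0 F[-2.9 -0.2  6.3] dz-0.27
s 11.0 cy  -8.8 ph  0.0 F[-4.3  0.2  6.9] dz-0.25
s 13.0 cy -10.8 ph  0.0 F[-2.9 -0.   6.1] dz-0.22
s 15.0 cy -12.8 ph  0.0 F[-2.7  0.7  6.6] dz-0.21
s 15.5 cy -13.3 ph  0.0 F[-2.6 -1.   5.9] dz-0.19
t 18.4417
w5 (array([-0.01505434, -0.01312208,  0.05385213]), array([-0.07200263,  0.0665218 ]), np.float64(0.0006642840105032908), 38010)
```

View pics/w5.png

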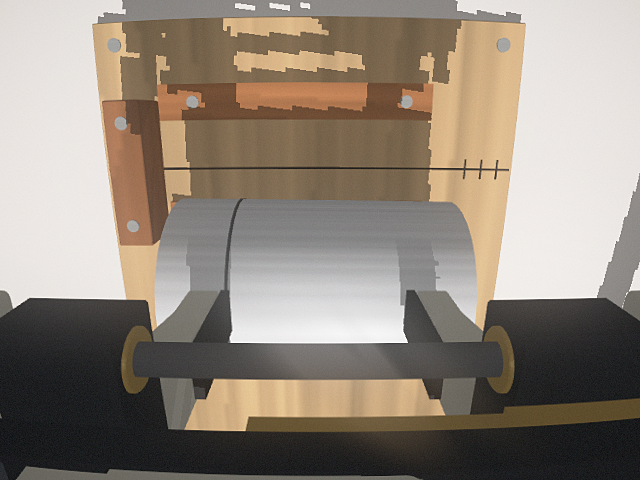

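```bash
python3 - <<'E'
from h import *
from rig import robot
q=np.load('st2.npz'); b=q['b']; dz=float(q['dz']); y0=.0022; x=-.003
S=list(np.arange(.0135,.0065,-.002))+list(np.arange(.0095,.0156,.002)); n=len(S)
for i,s in enumerate(S):
    cy,cz=path(y0,s); ry,rz,_=finger(s,0.); yaw=.018*(i+1)/n
    robot.servo_line(J2W(np.array([x,cy+ry+OY,cz+rz+dz])),ori(yaw),.1)
    F=fj(robot.read_force()-b); print(round(s*1e3,1),F.round(1)); dz+=np.clip(4e-5*(F[2]-8),-2e-4,2e-4)
    assert np.linalg.norm(F)<15
look(robot,"w6",(-.12,.125,-.1,.12))
robot.dwell(.2); p=W2J(robot.read_position()); p[2]+=.012
robot.servo_line(J2W(p),ori(.018),.06); robot.dwell(.1); look(robot,"w7",(-.12,.125,-.1,.12)); print(robot.read_t())
z=np.load("pics/w7.npz"); ci=robot.camera_info("wrist"); T=z['T']@ci['T_tool_cam']
g=cv2.imread("pics/w7.png").sum(2).astype(float)
pts=[(c,150+np.argmin(g[150:200,c])) for c in range(210,410)]
P=W2J(onplane(ci,pts,.009,T)); f=np.polyfit(P[:,0],P[:,1],1); print('line',f,np.std(P[:,1]-np.polyval(f,P[:,0])))
E
```

```text
13.5 [-3.   1.1  5.8]
11.5 [-2.9 -0.9  6.5]
9.5 [-2.8 -0.1  5.6]
7.5 [-2.4  0.3  7.5]
9.5 [-3.2 -0.1  7.5]
11.5 [-3.1 -0.6  7.4]
13.5 [-2.9 -0.3  7.8]
15.5 [-2.8 -0.2  7.4]
w6 (array([-0.01526069, -0.01069099,  0.05383765]), array([-0.07191239,  0.06657338]), np.float64(0.0006569558945523649), 38077)
w7 (array([-0.0151186 , -0.01115056,  0.0538217 ]), array([-0.07195302,  0.06650535]), np.float64(0.0005645555747574425), 37078)
21.25
line [-0.00214721 -0.07116399] 0.00018621308065590162
```

View pics/w7.png

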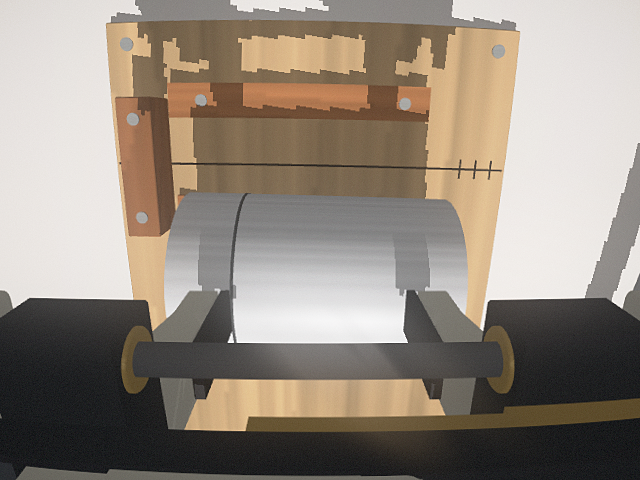

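Relative skew is now ~-0.009 rad. The can is 56.1 mm from the line, so 2.6 mm short of the lip. Now the single stroke over the lip, starting behind the top and ending ahead of it so the fingertips hold the can back on the descent.

```bash
python3 - <<'E'
from h import *
import h
from rig import robot
h.W_=.009; W_=.009
OY=-.0012; x=-.003; y0=-.0139; phi0=np.radians(24)
p=W2J(robot.read_position()); p[2]=.116; robot.servo_line(J2W(p),ori(0.),.1)
ry,rz,_=finger(0,phi0); c=np.array([x,y0+ry+OY,.054+rz])
u=np.array([0,np.sin(phi0/2),np.cos(phi0/2)])
robot.servo_line(J2W(c+[0,.004,.012]),ori(0.),.12); k=.003
robot.servo_line(J2W(c+u*k),ori(0.),.05); robot.dwell(.2); b=robot.read_force()
while k>-.004:
    k-=.0004; robot.servo_line(J2W(c+u*k),ori(0.),.05); F=fj(robot.read_force()-b)
    if F[2]>2.2: break
print('touch',k,F.round(1),robot.read_t())
dz=k-.0001
assert abs(k)<.003
s,dz=stroke(robot,b,x,y0,phi0,0,.012,.0015,dz,0,0,oy=OY,ft=6.5,k=5e-5,fmax=18)
look(robot,"w8",(-.12,.125,-.1,.12))
np.savez('st3.npz',b=b,s=s,dz=dz)
E
```

```text
touch -0.0002000000000000002 [-2.1  0.9  3.6] 24.5083
s  1.5 cy -15.4 ph 22.1 F[-1.5  1.2  4.7] dz-0.30
s  3.0 cy -16.9 ph 20.2 F[-1.8  2.3  4.7] dz-0.39
s  4.5 cy -18.2 ph 18.3 F[-2.4  2.3  5. ] dz-0.48
s  6.0 cy -19.6 ph 16.4 F[-2.2  2.3  4.6] dz-0.56
s  7.5 cy -21.1 ph 14.5 F[-3.   2.3  5.4] dz-0.65
s  9.0 cy -22.5 ph 12.5 F[-2.8  2.5  7.3] dz-0.70
s 10.5 cy -23.9 ph 10.6 F[-3.1  1.7  6.6] dz-0.66
s 12.0 cy -25.4 ph  8.7 F[-3.9  1.5  6. ] dz-0.66
t 26.5083
w8 (array([-0.02676365, -0.01064527,  0.0567269 ]), array([-0.0721448 ,  0.06625425]), np.float64(0.0006551146860248726), 52157)
```

View pics/w8.png

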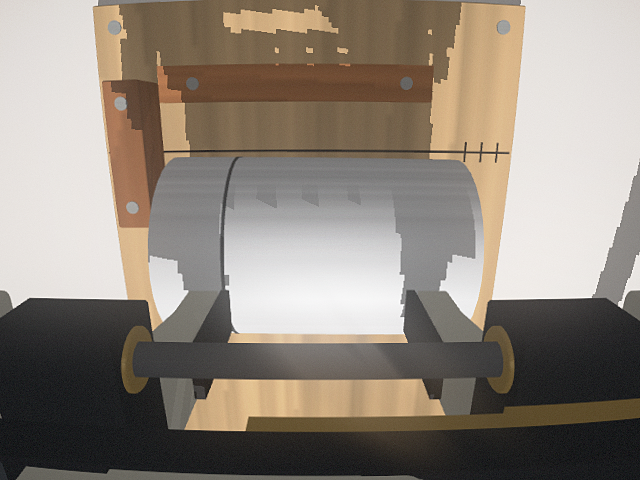

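Climbing as modelled: centre z is up 2.9 mm and y is -26.8 against a predicted -26.6. The can is on the lip, close in front of the burnt line. Continuing over.

```bash
python3 - <<'E'
from h import *
import h
from rig import robot
h.W_=.009
q=np.load('st3.npz'); b=q['b']; s=float(q['s']); dz=float(q['dz'])
a=(robot,b,-.003,-.0139,np.radians(24)); kw=dict(oy=-.0012,k=5e-5,fmax=18)
s,dz=stroke(*a,s,.036,.0015,dz,0,0,ft=6.5,**kw)
r=look(robot,"w9",(-.12,.125,-.13,.12))
np.savez('st3.npz',b=b,s=s,dz=dz)
E
```

```text
s 13.5 cy -26.9 ph  6.8 F[-3.6  1.2  7.8] dz-0.68
s 15.0 cy -28.4 ph  4.9 F[-3.1  1.8  7.7] dz-0.62
s 16.5 cy -29.8 ph  3.0 F[-3.4  1.1  8.9] dz-0.56
s 18.0 cy -31.3 ph  1.1 F[-3.1  0.   6.4] dz-0.44
s 19.5 cy -32.8 ph  0.0 F[-3.2  0.7  7.7] dz-0.44
s 21.0 cy -34.3 ph  0.0 F[-4.1  0.6  7. ] dz-0.38
s 22.5 cy -35.8 ph  0.0 F[-4.  -0.7  6.6] dz-0.36
s 24.0 cy -37.3 ph  0.0 F[-3.6 -1.   6.5] dz-0.35
s 25.5 cy -38.8 ph  0.0 F[-4.5 -0.8  6.9] dz-0.35
s 27.0 cy -40.3 ph  0.0 F[-3.9  0.4  7.1] dz-0.33
s 28.5 cy -41.8 ph  0.0 F[-3.8 -0.1  6.7] dz-0.30
s 30.0 cy -43.3 ph  0.0 F[-3.3 -0.1  7.7] dz-0.29
s 31.5 cy -44.8 ph  0.0 F[-3.8 -0.4  6.5] dz-0.23
s 33.0 cy -46.3 ph  0.0 F[-4.4  0.1  7.4] dz-0.23
s 34.5 cy -47.8 ph  0.0 F[-3.9 -0.2  6.4] dz-0.19
s 36.0 cy -49.3 ph  0.0 F[-3.3 -0.1  5. ] dz-0.20
t 30.5583
w9 (array([-0.05085947, -0.00801993,  0.05784121]), array([-0.0723002 ,  0.06618708]), np.float64(0.0006479334449062993), 36727)
```

View pics/w9.png

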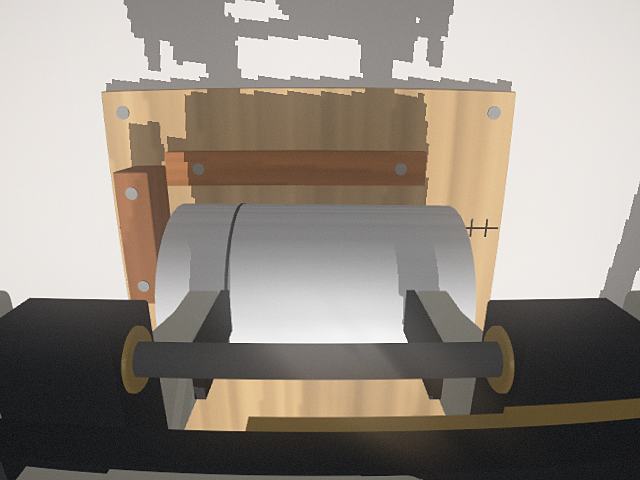

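On the lip's top and tracking the model to 0.3 mm. Now the controlled descent.

```bash
python3 - <<'E'
from h import *
import h
from rig import robot
h.W_=.009
q=np.load('st3.npz'); b=q['b']; s=float(q['s']); dz=float(q['dz'])
a=(robot,b,-.003,-.0139,np.radians(24)); kw=dict(oy=-.0012,k=5e-5,fmax=18)
s,dz=stroke(*a,s,.057,.0012,dz,0,0,ft=5.5,**kw)
r=look(robot,"w10",(-.12,.125,-.15,.12))
np.savez('st3.npz',b=b,s=s,dz=dz)
E
```

```text
s 37.2 cy -50.5 ph -0.4 F[-3.4 -0.4  5.4] dz-0.27
s 38.4 cy -51.7 ph -2.0 F[-2.7 -0.2  4.7] dz-0.28
s 39.6 cy -52.9 ph -3.5 F[-2.3 -0.7  4.8] dz-0.31
s 40.8 cy -54.1 ph -5.0 F[-3.7 -0.8  4.4] dz-0.35
s 42.0 cy -55.3 ph -6.6 F[-2.9 -1.3  3.7] dz-0.40
s 43.2 cy -56.5 ph -8.1 F[-2.  -1.2  3.7] dz-0.49
s 44.4 cy -57.7 ph -9.6 F[-2.6 -1.1  4.8] dz-0.58
s 45.6 cy -58.9 ph-11.1 F[-2.4 -1.6  4.4] dz-0.62
s 46.8 cy -60.0 ph-12.7 F[-2.3 -2.2  4.1] dz-0.67
s 48.0 cy -61.2 ph-14.2 F[-3.1 -1.9  5.2] dz-0.74
s 49.2 cy -62.4 ph-15.7 F[-2.7 -3.2  3.9] dz-0.75
s 50.4 cy -63.5 ph-17.3 F[-2.4 -2.7  4.9] dz-0.83
s 51.6 cy -64.7 ph-18.8 F[-3.3 -2.6  5.2] dz-0.87
s 52.8 cy -65.8 ph-20.3 F[-2.7 -4.   4.3] dz-0.88
s 54.0 cy -66.9 ph-21.8 F[-3.7 -3.2  4.2] dz-0.94
s 55.2 cy -68.0 ph-23.4 F[-2.5 -3.7  4.3] dz-1.01
s 56.4 cy -69.2 ph-24.9 F[-3.8 -2.1  3.8] dz-1.07
s 57.0 cy -69.8 ph-25.7 F[-4.1 -1.6  3.9] dz-1.16
t 35.1083
w10 (array([-0.06960741, -0.00512753,  0.05381896]), array([-0.0721328 ,  0.06583748]), np.float64(0.0005619091017643538), 30159)
```

View pics/w10.png

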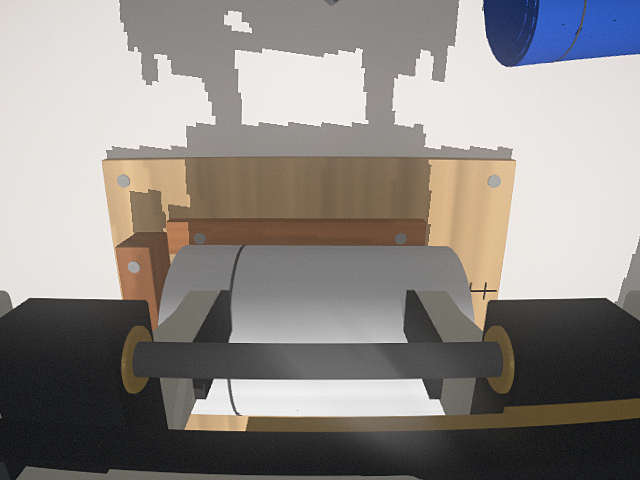

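The can is down in the nest: z 53.8 mm, against the lip side, nearly square. I'll release away from it and check.

```bash
python3 - <<'E'
from h import *
from rig import robot
p=W2J(robot.read_position())
robot.servo_line(J2W(p+[0,-.004,.006]),ori(0.),.03)
robot.servo_line(J2W(p+[0,-.010,.035]),ori(0.),.1)
robot.dwell(.2); r=look(robot,"w11",(-.12,.125,-.15,.12)); print(robot.read_t())
E
```

```text
w11 (array([-0.0699762 , -0.00538055,  0.05381228]), array([-0.07184393,  0.06560746]), np.float64(0.000561513338464538), 21933)
36.2417
```

View pics/w11.png

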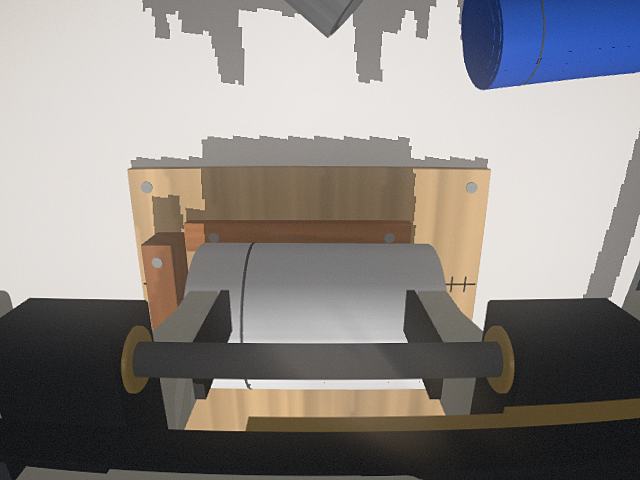

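It settled in the nest. Now I'll close the gripper and push gently on the -x end.

```bash
python3 - <<'E'
from h import *
from rig import robot
p=W2J(robot.read_position()); p[2]=.15
robot.servo_line(J2W(p),ori(0.),.15); robot.move_gripper(0.)
y=-.0712
robot.servo_line(J2W(np.array([-.118,y,.15])),ori(0.),.15)
robot.servo_line(J2W(np.array([-.118,y,.05])),ori(0.),.1)
robot.servo_line(J2W(np.array([-.099,y,.05])),ori(0.),.06); robot.dwell(.25)
b=robot.read_force(); print('bias',fj(b).round(2),robot.read_t(),robot.read_grip_width())
x=-.099
while x<-.076:
    x+=.001; robot.servo_line(J2W(np.array([x,y,.05])),ori(0.),.05); F=fj(robot.read_force()-b); print(round(x,4),F.round(1))
    if F[0]<-3.5: break
print(robot.read_t())
np.savez('push.npz',b=b,x=x)
p,d=robot.grab_frame("top"); cv2.imwrite("pics/t12.png",cv2.resize(p[190:370,200:480,::-1],None,fx=2.8,fy=2.8,interpolation=cv2.INTER_CUBIC))
p,d=robot.grab_frame("scene"); cv2.imwrite("pics/s12.png",cv2.resize(p[180:350,220:480,::-1],None,fx=3,fy=3,interpolation=cv2.INTER_CUBIC))
E
```

```text
bias [ 0.8  -0.61  0.42] 40.6083 0.0049395564453773915
-0.098 [-0.5  0.  -0.5]
-0.097 [ 0.1  0.5 -1. ]
-0.096 [-0.7  0.9 -1.9]
-0.095 [-1.9  1.5 -1.1]
-0.094 [-1.4  0.5 -0. ]
-0.093 [-5.6  1.5  3.4]
42.1083
```

View pics/t12.png

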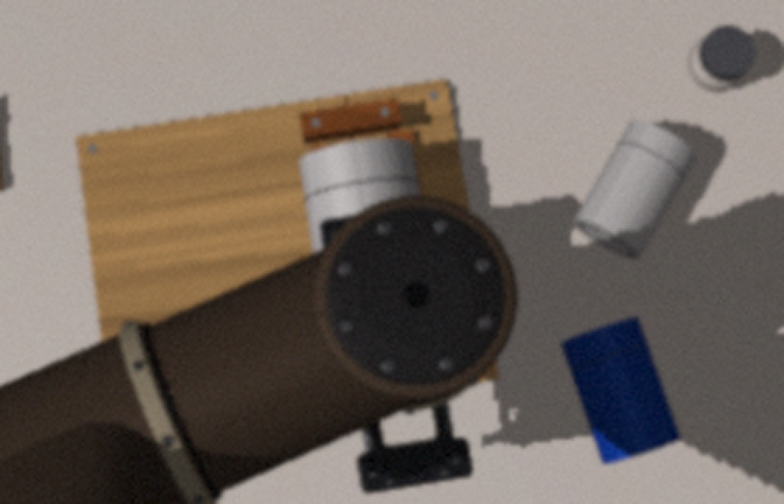

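View pics/s12.png

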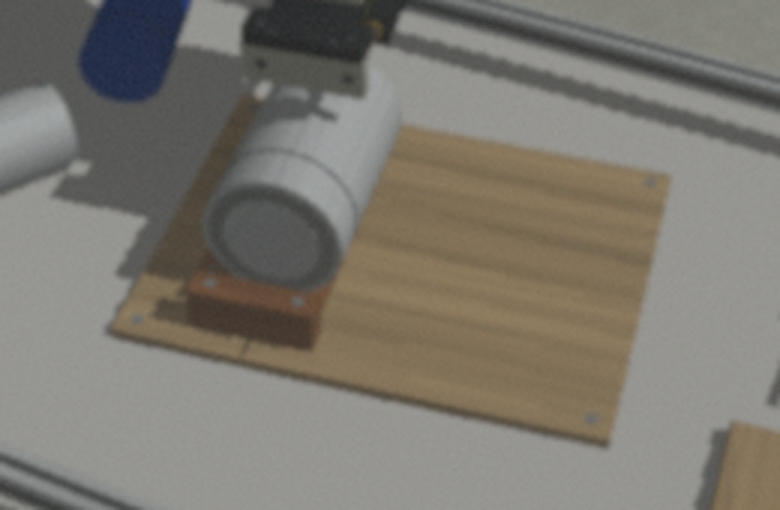

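```bash
python3 - <<'E'
from h import *
from rig import robot
q=np.load('push.npz'); b=q['b']; x=float(q['x']); y=-.0712
robot.dwell(.1); print(fj(robot.read_force()-b).round(1))
while x<-.085:
    x+=.0005; robot.servo_line(J2W(np.array([x,y,.05])),ori(0.),.05); F=fj(robot.read_force()-b); print(round(x,4),F.round(1))
    if F[0]<-10: break
print(robot.read_t(),W2J(robot.read_position()))
np.savez('push.npz',b=b,x=x)
E
```

```text
[-5.9  0.9  2.7]
-0.0925 [-3.8  0.6  1. ]
-0.092 [-4.2 -0.4  0. ]
-0.0915 [-3.2  0.4 -0.4]
-0.091 [-3.9  1.5 -1. ]
-0.0905 [-2.5  0.3 -0.9]
-0.09 [-3.8  0.1 -0.5]
-0.0895 [-2.6  1.6 -0.3]
-0.089 [-3.8  0.4  0. ]
-0.0885 [-4.   0.7 -0.4]
-0.088 [-4.4  1.2 -0.1]
-0.0875 [-3.4 -0.2  0. ]
-0.087 [-3.7  1.  -1.2]
-0.0865 [-3.8  0.2 -0.1]
-0.086 [-3.1  0.7 -0.2]
-0.0855 [-4.  -0.4 -0.2]
-0.085 [-3.9  1.3 -0.8]
46.3083 [-0.08493839 -0.07119714  0.04998935]
```

```bash
python3 - <<'E'
from h import *
from rig import robot
q=np.load('push.npz'); b=q['b']; x=float(q['x']); y=-.0712
while x<-.066:
    x+=.001 if x<-.0765 else .0004; robot.servo_line(J2W(np.array([x,y,.05])),ori(0.),.05); F=fj(robot.read_force()-b); print(round(x,4),F.round(1))
    if F[0]<-7.5: break
print(robot.read_t(),W2J(robot.read_position()))
np.savez('push.npz',b=b,x=x)
p,d=robot.grab_frame("top"); cv2.imwrite("pics/t13.png",cv2.resize(p[190:370,200:480,::-1],None,fx=2.8,fy=2.8,interpolation=cv2.INTER_CUBIC))
E
```

```text
-0.084 [-3.  -0.2 -0.3]
-0.083 [-3.7  0.9 -0.4]
-0.082 [-2.7  1.  -0.4]
-0.081 [-4.2  0.7 -0.4]
-0.08 [-2.5 -0.5 -0.3]
-0.079 [-3.3  0.3 -1.3]
-0.078 [-3.4  0.2  0.8]
-0.077 [-3.1  0.9 -0.9]
-0.076 [-3.1  0.9 -0.6]
-0.0756 [-3.3  0.3  0. ]
-0.0752 [-3.5  0.3 -0.6]
-0.0748 [-3.9  1.5 -0.4]
-0.0744 [-4.1  0.9 -0.2]
-0.074 [-4.2  1.8 -0. ]
-0.0736 [-2.3  0.6  0.5]
-0.0732 [-3.9  0.4 -0.4]
-0.0728 [-3.3  1.2 -0. ]
-0.0724 [-3.3  1.1  0.2]
-0.072 [-3.9  1.   1.2]
-0.0716 [-3.2  1.2  0.5]
-0.0712 [-3.4  0.4 -0.7]
-0.0708 [-5.3  0.9  0.6]
-0.0704 [-5.9  0.   1.7]
-0.07 [-7.4  0.7  3.1]
-0.0696 [-9.2 -0.1  5.3]
52.5583 [-0.07099911 -0.0714603   0.04985486]
```

View pics/t13.png

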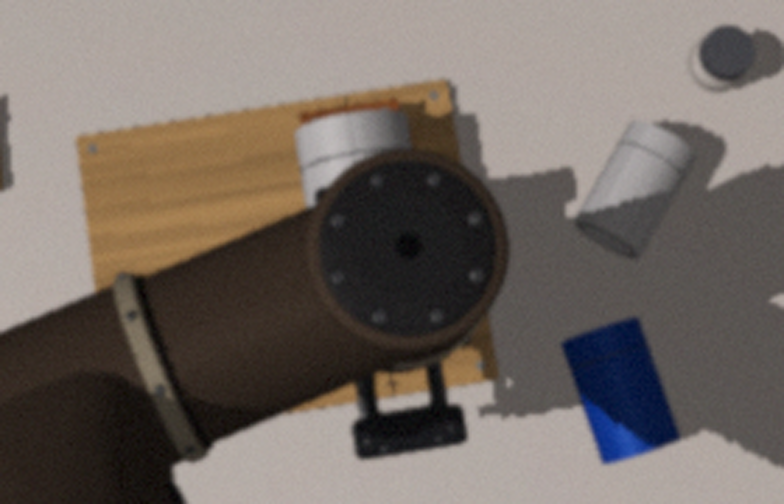

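Force rose from 3 to 9 N and the finger stopped advancing at x≈-0.071 (expected ≈-0.073), so the end is against the stop. Backing off and checking.

```bash
python3 - <<'E'
from h import *
from rig import robot
y=-.0712
robot.servo_line(J2W(np.array([-.080,y,.05])),ori(0.),.03)
robot.servo_line(J2W(np.array([-.112,y,.055])),ori(0.),.1)
robot.servo_line(J2W(np.array([-.112,y,.19])),ori(0.),.2)
robot.servo_line(J2W(np.array([-.05,.03,.23])),ori(0.),.25)
robot.dwell(.1)
print(robot.read_t(),fj(robot.read_force()).round(1))
r=look(robot,"w14",(-.12,.125,-.15,.0))
ci=robot.camera_info("scene"); p,d=robot.grab_frame("scene"); print(fitcan(ci,d,box=(-.12,.125,-.13,-.0)))
cv2.imwrite("pics/s14.png",cv2.resize(p[180:350,220:480,::-1],None,fx=3,fy=3,interpolation=cv2.INTER_CUBIC))
z=np.load("pics/w14.npz"); ci=robot.camera_info("wrist"); T=z['T']@ci['T_tool_cam']
E
```

```text
55.1583 [ 1.2 -0.3  0.5]
w14 (array([-0.07013542, -0.00409238,  0.05385778]), array([-0.05025027,  0.0889817 ]), np.float64(0.0006770580820263481), 24060)
(array([-0.07042869, -0.00219225,  0.05479498]), array([-0.0501535 ,  0.09157261]), np.float64(0.0013961985688373247), 2502)
```

View pics/w14.png

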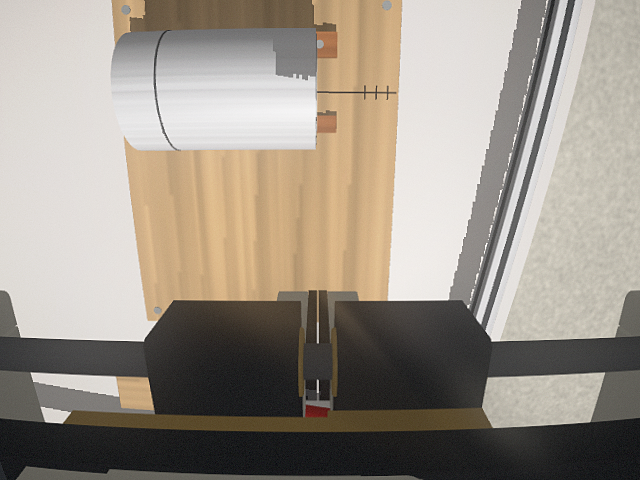

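View pics/s14.png

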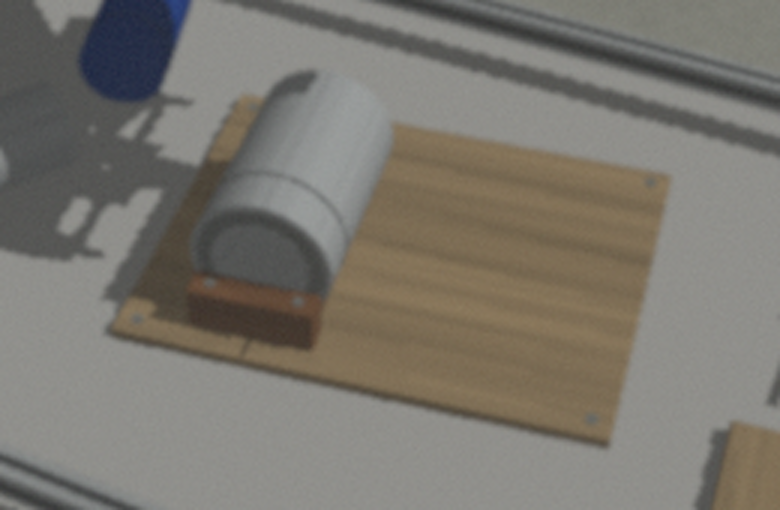

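```bash
python3 - <<'E'
from rig import robot
robot.job_done(); print(robot.read_t())
E
```

```text
the job is handed in; nothing more can be done
the job is handed in; nothing more can be done
```

I rolled the large silver canister over the lip into the nest and slid it against the end stop. I handed the job in just after 55 s on the robot's clock; no verdict is reported.

- **Rolling:** three strokes with the fingertips on top of the canister. The steady downward force was mostly 4–8 N and never read above about 11 N in total. On the descent I ended ahead of the canister's top so the fingers held it back.
- **Sliding:** I closed the gripper and pushed on the -x end. It slid with about 3–4 N until the force rose to 9 N and the finger stopped advancing; then I backed off and moved clear.

**Last checks:**

| Check | Wrist camera | Scene camera | Should be |
|---|---|---|---|
| Axis height | 53.9 mm | 54.8 mm | 54 mm |
| Axis y at the middle (jig frame) | -70.1 mm | -70.4 mm | -70 mm |
| Skew to the line | -4 mrad | -2 mrad | under 40 mrad |
| +x end | 89.0 mm | 91.6 mm | 88 mm (stop face) |

**What disagreed:**
- **Stop position:** both cameras put the +x end past the stop face, which is calibration error, so I relied on the force rise for contact.
- **Jig offset:** the wrist camera also saw the burnt line 1–1.5 mm further in -y than the top camera did. On its numbers the canister sits about 1 mm off the line, towards the lip, which is within the play.
- **Skew:** the first stroke did not take out the canister's initial skew of about 1°. A wider finger spread took out about half, and the nest most of the rest.

I went nowhere near the plaque, screwdriver or jar, but I did not measure them again at the end.

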